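# Load a test cassette into the carousel reader

### The arm

A 6-joint arm with a two-finger parallel gripper is mounted at the origin on the work surface. World frame = base frame: x ahead of the robot, y to its left, z up, the work surface at z = 0. Lengths are in m, angles in rad, forces in N, time in s.
With the tool pointing down it reaches from about 0.25 to 0.725 m from the base axis. Payload 4 kg.
Tool frame: the origin (TCP) lies at the very end of the fingers, on their centre line; the grasp point (between the pads) lies 19 mm behind it; z points along the fingers, y is the line along which they close (so a half turn about z gives the same grasp; the last joint's range is limited). The gripper opens to 85 mm and grips with 20 to 120 N. Pads are 22 mm wide; open, the fingers measure 114 mm over their backs; the gripper's body (76 mm by 85 mm) begins 54 mm behind the grasp point. The pads swing forward as they close: fully open they stand 13 mm farther back than shut.
Start: joints at [1.334, 0.241, 0.005, 1.335, 0, 1.571], TCP at [0.117, 0.486, 0.231] pointing down, gripper open.
Joint ranges: [-2.72, 2.72], [-1.05, 1.87], [-1.09, 1.28], [-1.99, 2.15], [-1.42, 1.44], [-3.14, 3.14]. Speed limits (rad/s): [2.79, 2.79, 3.14, 3.14, 3.14, 3.14].

### API

Orientations are given as a unit quaternion [x, y, z, w].
In Python, from workcell import * gives the robot as it stands. The module is installed in compiled form; this text tells all that it offers.
- The arm moves only by the tool send_rows, never from a script. Its argument "steps" is text: rows parted by semicolons, each of 7 numbers parted by spaces: the opening, from -1 (shut) to 1 (fully open), then the shift along the world's x, y, z in m, then the turn, a rotation vector about the world's x, y, z in rad. A call has exactly 5 rows; each row shifts and turns the commanded pose from where the row before left it; what a row does not reach is not made up. A row lasts 1/12 s, in which the tool goes at most 41.7 mm and 7.16 degrees, less where a joint would pass 70% of its speed; a pose out of reach is approached as far as the arm can. A call is refused whole if a number of a shift passes 0.0417 or a number of a turn 0.125, either way. A call with a gripper value outside its range is refused whole. The fingers move at their own pace and stop on an object; the grip force is fixed at half the most. Time passes only in rows, so rows that do not move let the fingers close, or fill a call up. It gives the time, the measured TCP pose, the force, the opening and the grip force at its end, in the units of the state.
- get_obs(): the state, without advancing time (a new reading comes with each control period).
- camera(name): name is "scene" or "top" or "wrist"; returns a dict with "frame" (384x512x3 uint8, red, green, blue), "range_z" (384x512 float32, m along the optical axis (not along the pixel's ray), 0 where there is no reading), "camera_matrix" (3x3 intrinsics, pixels), "k1" (the pictures are not rectified: a ray, as slopes to the right and down, at radius r is drawn at 1 + k1 r^2 times it, then the intrinsics apply), "extrinsics" (4x4, takes a point from world to camera coordinates); the wrist camera has in their place "T_tool_cam" (4x4, takes a point from camera to tool coordinates, whose origin is the TCP and whose axes are the flange's). Camera axes: x right, y down, z forward; pixel columns grow to the right and rows downward; lengths in m; the calibration is good to about 2 mm. A picture is of the moment at which its call begins: read the wrist's pose just before it.
- job_done(): hands the job in; it is judged then, once.
The state is a dict: "clock": time; "joint_pos": joint angles; "joint_vel": joint speeds; "tau": joint torques, N m; "eef_pos": TCP position; "tool_rot": TCP orientation; "ft_force": force on the tool from outside, world axes, zero at the start; "ft_torque": the same for the moment, N m; "grip_width": finger opening in m; "grasp_force": force on a finger pad.
Only numpy, scipy, OpenCV 4.12 (cv2) and the standard library are available. Lean on these libraries where they do the work, as an engineer would, in place of code of your own. Each camera call takes 0.05 s, during which the arm holds its last target. There are 200 camera calls.

### The job

The carousel of the bench reader has one empty well: turn the carousel one position on (there is a knob at its centre) until that well has clicked into place in line with the loading chute. Then bring the cassette that lies in the chute into the well and press it fully down, until its top is flush with the well's rim and it stays there, lying flat. Leave the stain bottle and the slide box where they are, and let go of everything at the end.

Things in the scene. Friction and masses are not known exactly. Their poses are not given: they have to be found in the camera images.
- reader: Fixed bench reader. Origin on the carousel's vertical axis, at the table. Its chute points along -x: white deck 60 mm above the table, 106 to 200 mm from the axis, 37 mm wide between blue walls 6 mm thick, 5 mm above the deck, open at both ends (red marks at the inner end). On the +x side, from 118 mm out, a white unit with blue top, 230 mm wide, 115 mm high.
- carousel (a joint): Angle (rad) of the grey carousel (radius 104 mm, disc top 42 mm above the table), counterclockwise seen from above. A spring detent pulls it into 0, 1.047 or 2.094 (peak about 0.22 N m). It starts near 1.047; at 2.094 the empty well is in line with the chute. Stops at -0.2 and 2.35. Six radial wells; five hold a cassette already.
- knob_grip (a point): Grip point of the black bar knob, on the carousel's axis, 92 mm above the table. The bar is 56 mm long (this point's x), 16 mm thick (y), its top at 105 mm, its sides free down to 66 mm. Turns with the carousel.
- well_rim (a point): Centre of the empty well at rim height, 59 mm above the table. x points radially outwards from the carousel's axis (69 mm away), z up. Inside 54 mm (x) by 38 mm (y), walls 4 mm thick; the inner end wall rises 6 mm above the rim as a stop. At the chute, a gap of 6 mm lies between its outer wall and the chute's deck.
- pad (a joint): Yellow pad that forms the floor of the empty well, 50 x 34 mm. 0: raised, 0.5 mm below the rim; 0.0105 m: fully down, when a cassette on it is flush with the rim. It slides stiffly (about 6 N) and stays where it is pushed; there is no spring.
- cassette: White plastic test cassette with a blue and a black patch on top, 50 x 34 x 12 mm, about 40 g. Origin at the centre of its underside, x along its length, z up. It starts lying in the chute, its length along the chute, underside 60 mm above the table. It stands 11.5 mm above the rim when it lies on the raised pad.
- stain_bottle: Loose amber stain bottle with black cap, 44 mm across, 85 mm high, upright on the table; origin at the centre of its underside. Not to be moved.
- slide_box: Loose blue slide box, 80 x 60 x 28 mm, on the table; origin at the centre of its underside. Not to be moved.
- cassette_top (a point): Centre of the cassette's upper face, 12 mm above the cassette's origin.
Mind the look-alikes: they are no part of the job. Of the things like the cassette, leave any that is orange; of the rest the smaller one is meant.

How it is judged:
On the way, in this order (a step that is already met when the one before it is completed fails the run):
1. the empty well stands in its detent at the chute (value of joint carousel between 2.02 and 2.17 rad), for 0.2 s.
2. the cassette lies over the empty well (all of step 1 and x of cassette in the frame of well_rim between -0.005 and 0.005 m and y of cassette in the frame of well_rim between -0.004 and 0.004 m), for 0.1 s.
At the end, for the whole second after the job is handed in: The carousel rests with the empty well in its detent at the chute (2.02 to 2.17 rad); the cassette lies in that well, within 5 mm along and 4 mm across of its centre, level within 0.05 rad, its top within 3 mm of the rim's height, the pad pushed down by more than 8.5 mm; all at rest (all of step 2 and z of cassette_top in the frame of well_rim between -0.003 and 0.003 m and angle between cassette's own z axis and vertical below 0.05 rad and value of joint pad above 0.0085 m and linear speed of cassette below 0.01 m/s and velocity of joint carousel between -0.05 and 0.05 rad/s); the robot touches nothing.
It fails at once if the stain bottle is pushed more than 20 mm or tipped (distance of stain_bottle from where it was at the start of the episode above 0.02 m or angle between stain_bottle's own z axis and vertical above 0.3 rad).
It fails at once if the slide box is pushed more than 20 mm or tipped (distance of slide_box from where it was at the start of the episode above 0.02 m or angle between slide_box's own z axis and vertical above 0.3 rad).
It also fails if it takes over 54 s, if anything falls off the work surface, if the arm or the gripper's body presses on something with over 40 N, if the wrist force passes 120 N, or if a joint passes its speed limit or range.

## Working session

There is one attempt and no reset: what is moved stays moved. The work goes in short steps, Python scripts to look and compute and a tool call to move; the robot and the scene stay as the last step left them, time stands still between calls to the robot, and variables do not carry over. Pictures are saved under pics/ and viewed, at most 10 in all, crops included, and the job is handed in when it is done.

Besides the shell and the picture viewer there is one more tool, called after "Call:" as a command line: name --argument value ..., lists and objects as JSON in quotes. send_rows: Moves the arm, as the interface text tells. Its arguments: {"type":"object","properties":{"steps":{"type":"string"}},"required":["steps"]}

```bash
mkdir -p pics; cat > h.py <<'E'
from workcell import *
import numpy as np, cv2
def snap(n,f):
    c=camera(n); cv2.imwrite('pics/'+f+'.png',c['frame'][:,:,::-1]); np.savez(f, **{k:v for k,v in c.items()}); return c
def pt(c,u,v,z=None,T=None):
    """pixel->world; by depth or by plane z"""
    K=np.array(c['camera_matrix']);k=float(c['k1'])
    d=np.array([(u-K[0,2])/K[0,0],(v-K[1,2])/K[1,1]]);s=d.copy()
    for _ in range(20): s=d/(1+k*(s@s))
    r=np.array([s[0],s[1],1.]);W=np.linalg.inv(c['extrinsics']) if T is None else T
    if z is None: t=float(c['range_z'][int(round(v)),int(round(u))])
    else: t=(z-W[2,3])/(W[:3,:3]@r)[2]
    return W[:3,:3]@(r*t)+W[:3,3]
def proj(c,p):
    E=np.array(c['extrinsics']);q=E[:3,:3]@p+E[:3,3];s=q[:2]/q[2];s=s*(1+float(c['k1'])*(s@s))
    K=np.array(c['camera_matrix']);return K[:2,:2]@s+K[:2,2]
E
python3 - <<'E'
from h import *
a=snap('top','top0');b=snap('scene','scene0')
print(get_obs()); print(a['extrinsics'],a['camera_matrix'],a['k1'])
cv2.imwrite('pics/top0b.png',cv2.resize(a['frame'][:,:,::-1],(800,600),interpolation=cv2.INTER_CUBIC))
E
```

```text
{'clock': 0.1, 'joint_pos': array([1.33398894e+00, 2.41319772e-01, 3.88398480e-03, 1.33519251e+00,
       1.06662005e-05, 1.57079934e+00]), 'joint_vel': array([-0.00147782, -0.00194048,  0.00264735,  0.00028329, -0.00127219,
       -0.0001238 ]), 'tau': array([ 1.37003548e-05, -3.73138118e+01,  2.53009897e+01,  1.08597928e-02,
        1.22491137e-06, -1.26784460e-06]), 'eef_pos': array([0.11716792, 0.4855118 , 0.23052045]), 'tool_rot': array([ 1.18128681e-01,  9.92997873e-01, -9.08944034e-04, -1.13497416e-04]), 'ft_force': array([-0.82360147,  0.31485176, -0.82295494]), 'ft_torque': array([-0.02257325,  0.0280778 , -0.01618252]), 'grasp_force': 0.0, 'grip_width': 0.085227399502117}
[[ 0.10298486 -0.99467133 -0.00480283 -0.16100265]
 [-0.97248877 -0.0996715  -0.21054971  0.60560961]
 [ 0.20894906  0.02635413 -0.97757135  0.83725053]
 [ 0.          0.          0.          1.        ]] [[395.57458811   0.         250.04513242]
 [  0.         395.57458811 191.06159199]
 [  0.           0.           1.        ]] -0.01713378198257059
```

View pics/top0b.png

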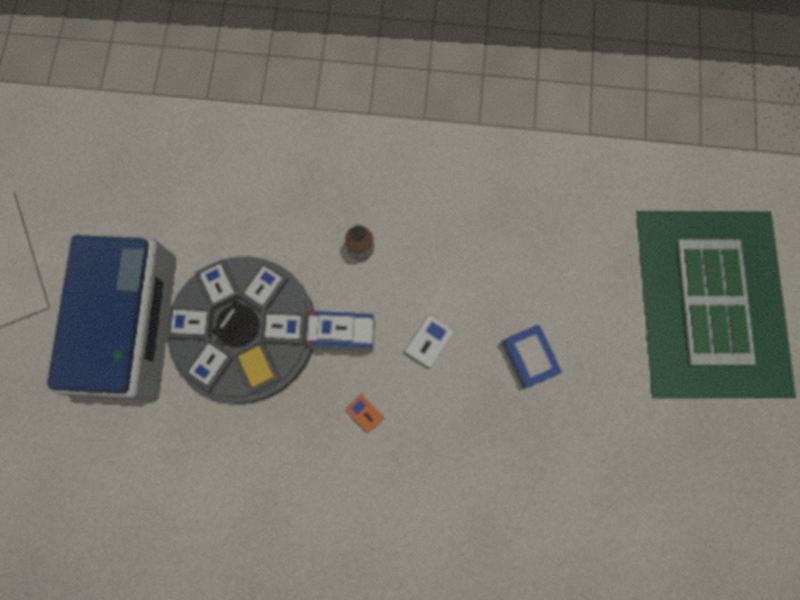

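View pics/scene0.png

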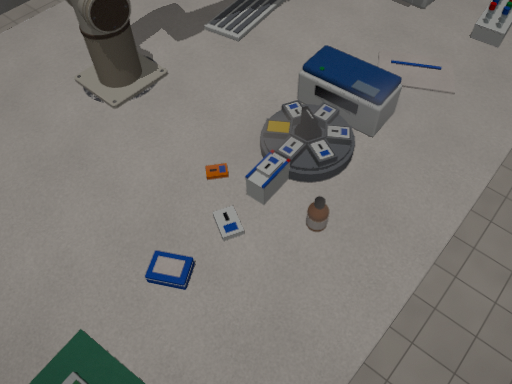

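The top view (800×600) shows the carousel centred near (240,328), the knob bar near (230,318) and the yellow well at (256,367). The chute runs right to x≈373 with the cassette at (337,328). The bottle is at (359,242) and the slide box at (531,356). The larger white look-alike is at (428,341) and the orange one at (365,413). I'll enlarge the carousel area next.

```bash
python3 - <<'E'
from h import *
a=np.load('top0.npz')
im=a['frame'][150:270,100:260,::-1]
cv2.imwrite('pics/c1.png',cv2.resize(im,(800,600),interpolation=cv2.INTER_CUBIC))
print(np.round(pt(a,300,210),4),[np.round(pt(a,u/1.5625,v/1.5625),3) for u,v in [(230,318),(337,320),(365,332),(256,367),(359,235),(531,356),(110,300)]])
E
```

```text
[ 0.5981 -0.2212  0.0013] [array([0.56 , 0.12 , 0.104]), array([ 0.578, -0.025,  0.072]), array([ 0.567, -0.066,  0.059]), array([0.5  , 0.085, 0.057]), array([ 0.704, -0.043,  0.084]), array([ 0.561, -0.314,  0.029]), array([0.567, 0.286, 0.114])]
```

View pics/c1.png

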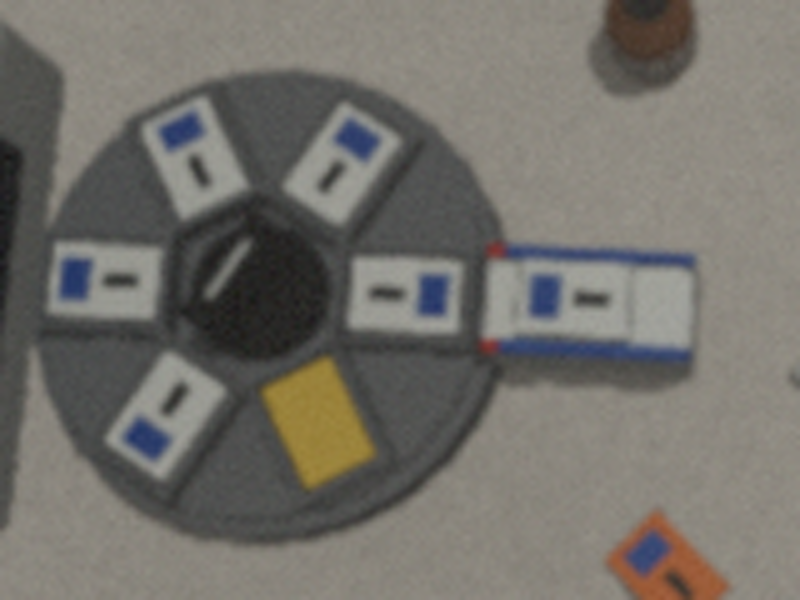

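The crop shows the filled wells centred at (105,280), (408,294), (195,155), (343,163) and (167,416), and the yellow pad at (320,423). The knob's top stripe runs from (250,240) to (210,298). The chute walls run from (500,250) to (695,260) and (490,347) to (690,355). The cassette spans x 515–630 and y 260–345.

```bash
python3 - <<'E'
from h import *
a=np.load('top0.npz')
P=lambda x,y,z:pt(a,100+(x+.5)/5-.5,150+(y+.5)/5-.5,z)
f=lambda v:np.round(v,4)
L,R=P(105,280,.059),P(408,294,.059)
A,B=P(343,163,.059),P(167,416,.059); C,Y=P(195,155,.059),P(320,423,.0585)
print('centers',f((L+R)/2),f((A+B)/2),f((C+Y)/2),'radii',[round(np.linalg.norm(q-p)/2,4) for p,q in((L,R),(A,B),(C,Y))])
ang=lambda p,q:np.degrees(np.arctan2(*(q-p)[1::-1]))
print('dir out R',ang(L,R),'A',ang(B,A),'Y',ang(C,Y))
w=[P(510,247,.065),P(694,258,.065),P(505,350,.065),P(690,358,.065)]
print('walls',[f(q) for q in w],ang(w[0],w[1]),ang(w[2],w[3]))
print('red',f(P(497,250,.065)),f(P(488,347,.065)))
c=[P(517,260,.072),P(632,263,.072),P(630,345,.072),P(514,340,.072)]
print('cass',[f(q) for q in c],f(sum(c)/4))
k=[P(250,240,.105),P(210,298,.105)];print('knob',[f(q) for q in k],f(sum(k)/2),ang(k[1],k[0]))
# depth-based knob and cassette
m=[]
for v in range(150,270):
  for u in range(100,260):
    p=pt(a,u,v); m.append([u,v,*p])
m=np.array(m)
def cl(lo,hi,x0,x1,y0,y1):
    s=m[(m[:,4]>lo)&(m[:,4]<hi)&(m[:,2]>x0)&(m[:,2]<x1)&(m[:,3]>y0)&(m[:,3]<y1)]
    r=cv2.minAreaRect((s[:,2:4]*1000).astype(np.float32)); print(len(s),s[:,2:].mean(0).round(4),r)
cl(.09,.115,.52,.61,.06,.17); cl(.068,.078,.54,.61,-.09,.03); cl(.055,.068,.53,.61,-.12,.01)
E
```

```text
centers [0.56  0.123 0.059] [0.5596 0.1229 0.059 ] [0.5601 0.1229 0.0588] radii [np.float64(0.0695), np.float64(0.0692), np.float64(0.0696)]
dir out R -86.78375726080019 A -26.541669271735174 Y -146.92340151752438
walls [array([0.5892, 0.0093, 0.065 ]), array([ 0.5927, -0.0743,  0.065 ]), array([0.5423, 0.0055, 0.065 ]), array([ 0.5472, -0.0775,  0.065 ])] -87.61499315144941 -86.60583865058935
red [0.5872 0.015  0.065 ] [0.5428 0.0133 0.065 ]
cass [array([0.5824, 0.0044, 0.072 ]), array([ 0.5863, -0.0472,  0.072 ]), array([ 0.5493, -0.0506,  0.072 ]), array([0.5462, 0.0011, 0.072 ])] [ 0.566  -0.0231  0.072 ]
knob [array([0.5735, 0.1162, 0.105 ]), array([0.5465, 0.1294, 0.105 ])] [0.56   0.1228 0.105 ] -26.13467891712954
226 [0.5578 0.1213 0.1035] ((558.9144287109375, 122.94320678710938), (16.89468765258789, 55.859397888183594), 63.189300537109375)
338 [ 0.5667 -0.0244  0.072 ] ((565.7811279296875, -36.9319953918457), (45.19070053100586, 74.02155303955078), 6.2101945877075195)
503 [ 0.5658 -0.0408  0.062 ] ((567.0516357421875, -33.2578125), (49.442386627197266, 87.48030090332031), 3.001194953918457)
```

Everything agrees with the given sizes:
- **Axis:** (0.560, 0.123).
- **Chute direction:** −86.8°.
- **Knob bar:** −26.5°.
- **Cassette:** about (0.566, −0.024).

I'll move above the knob and turn the closing line to 63.5°.

Call:
send_rows --steps "0.3 .0295 -.0242 -.005 0 0 -.015;0.3 .0295 -.0242 -.005 0 0 -.015;0.3 .0295 -.0242 -.005 0 0 -.015;0.3 .0295 -.0242 -.005 0 0 -.015;0.3 .0295 -.0242 -.005 0 0 -.015"

```text
clock: 0.52
eef_pos: [0.2655, 0.3636, 0.2057]
tool_rot: [0.155, 0.988, -0.0, -0.0]
ft_force: [1.0, 0.6, -0.6]
grip_width: 0.0555
grasp_force: 0.0
```

Call:
send_rows --steps "0.3 .0295 -.0242 -.005 0 0 -.015;0.3 .0295 -.0242 -.005 0 0 -.015;0.3 .0295 -.0242 -.005 0 0 -.015;0.3 .0295 -.0242 -.005 0 0 -.015;0.3 .0295 -.0242 -.005 0 0 -.015"

```text
clock: 0.93
eef_pos: [0.4132, 0.2424, 0.1808]
tool_rot: [0.193, 0.981, -0.0, -0.0]
ft_force: [1.1, 1.2, -0.3]
grip_width: 0.0557
grasp_force: 0.0
```

Call:
send_rows --steps "0.3 .0295 -.0242 -.005 0 0 -.015;0.3 .0295 -.0242 -.005 0 0 -.015;0.3 .0295 -.0242 -.005 0 0 -.015;0.3 .0295 -.0242 -.005 0 0 -.015;0.3 .0295 -.0242 -.005 0 0 -.015"

```text
clock: 1.35
eef_pos: [0.5607, 0.1214, 0.1555]
tool_rot: [0.229, 0.973, -0.0, -0.0]
ft_force: [0.8, 1.1, 0.9]
grip_width: 0.0553
grasp_force: 0.0
```

Call:
send_rows --steps "0.3 -.0007 .0015 -.03 0 0 0;0.3 0 0 -.03 0 0 0;0.3 0 0 -.02 0 0 0;0.3 0 0 0 0 0 0;0.3 0 0 0 0 0 0"

```text
clock: 1.77
eef_pos: [0.5577, 0.1241, 0.0749]
tool_rot: [0.229, 0.973, -0.001, -0.002]
ft_force: [-0.3, -0.2, 0.2]
grip_width: 0.0555
grasp_force: 0.0
```

Call:
send_rows --steps "-1 0 0 0 0 0 0;-1 0 0 0 0 0 0;-1 0 0 0 0 0 0;-1 0 0 0 0 0 0;-1 0 0 0 0 0 0"

```text
clock: 2.18
eef_pos: [0.5596, 0.1233, 0.0786]
tool_rot: [0.229, 0.973, -0.001, 0.001]
ft_force: [-2.7, -5.0, 5.6]
grip_width: 0.015
grasp_force: 61.9
```

Call:
send_rows --steps "-1 0 0 0 0 0 .105;-1 0 0 0 0 0 .105;-1 0 0 0 0 0 .105;-1 0 0 0 0 0 .105;-1 0 0 0 0 0 .105"

```text
clock: 2.6
eef_pos: [0.5596, 0.1233, 0.0786]
tool_rot: [-0.034, 0.999, -0.001, 0.001]
ft_force: [-3.1, -4.0, 6.2]
grip_width: 0.0149
grasp_force: 61.9
```

Call:
send_rows --steps "-1 0 0 0 0 0 .105;-1 0 0 0 0 0 .105;-1 0 0 0 0 0 .105;-1 0 0 0 0 0 .105;-1 0 0 0 0 0 .102"

```text
clock: 3.02
eef_pos: [0.5596, 0.1233, 0.0785]
tool_rot: [-0.29, 0.957, -0.001, 0.001]
ft_force: [-2.5, -4.5, 5.6]
grip_width: 0.0147
grasp_force: 61.9
```

Call:
send_rows --steps "-1 0 0 0 0 0 0;-1 0 0 0 0 0 0;-1 0 0 0 0 0 0;-1 0 0 0 0 0 0;-1 0 0 0 0 0 0"

```text
clock: 3.43
eef_pos: [0.5596, 0.1233, 0.0786]
tool_rot: [-0.288, 0.958, -0.001, 0.001]
ft_force: [-2.8, -4.9, 5.7]
grip_width: 0.015
grasp_force: 61.9
```

Call:
send_rows --steps "0.3 0 0 0 0 0 0;0.3 0 0 0 0 0 0;0.3 0 0 0 0 0 0;0.3 0 0 .03 0 0 0;0.3 0 0 .03 0 0 0"

```text
clock: 3.85
eef_pos: [0.5572, 0.1245, 0.135]
tool_rot: [-0.289, 0.957, 0.0, -0.003]
ft_force: [0.2, 0.4, 0.5]
grip_width: 0.0555
grasp_force: 0.0
```

Call:
send_rows --steps "0.3 0.001 -.015 .02 0 0 .1044;0.3 0.001 -.015 .01 0 0 .1044;0.3 0.001 -.015 0 0 0 .1044;0.3 0.001 -.015 0 0 0 .1044;0.3 0.001 -.015 0 0 0 .1044"

```text
clock: 4.27
eef_pos: [0.5645, 0.0494, 0.167]
tool_rot: [-0.528, 0.849, -0.0, 0.001]
ft_force: [0.3, -0.6, -0.9]
grip_width: 0.0555
grasp_force: 0.0
```

Call:
send_rows --steps "0.3 0 -.015 0 0 0 .1044;0.3 0 -.015 0 0 0 .1044;0.3 0.001 -.015 0 0 0 .1044;0.3 0 -.015 0 0 0 .1044;0.3 0.001 -.015 0 0 0 .1044"

```text
clock: 4.68
eef_pos: [0.5662, -0.0258, 0.1664]
tool_rot: [0.729, -0.684, 0.0, -0.0]
ft_force: [0.6, -1.2, -0.3]
grip_width: 0.0555
grasp_force: 0.0
```

```bash
python3 - <<'E'
from h import *
o=get_obs();w=snap('wrist','w1')
print(o['eef_pos'],o['tool_rot'],w['T_tool_cam'])
E
```

```text
[ 0.56616713 -0.0258316   0.16644489] [ 7.29379872e-01 -6.84108881e-01  3.19412289e-05 -1.99657010e-04] [[ 1.16839429e-05 -9.50002525e-01 -3.12242219e-01  8.04710705e-02]
 [ 9.99999510e-01 -2.97880371e-04  9.43725812e-04 -3.07682186e-04]
 [-9.89552732e-04 -3.12242077e-01  9.50002056e-01 -1.42394985e-01]
 [ 0.00000000e+00  0.00000000e+00  0.00000000e+00  1.00000000e+00]]
```

View pics/w1.png

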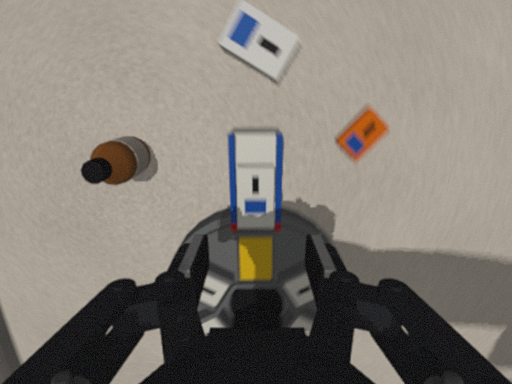

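The wrist view shows the yellow well at (255,258), now in line with the chute, whose red marks are at (236,227) and (277,227). The cassette spans about (238–274, 164–215). I'll measure from this picture.

```bash
python3 - <<'E'
from h import *
from scipy.spatial.transform import Rotation as R
w=np.load('w1.npz');o=get_obs();T=np.eye(4);T[:3,:3]=R.from_quat([.72937987,-.68410888,0.00003,-.0002]).as_matrix();T[:3,3]=[.56617,-.02583,.16644];T=T@w['T_tool_cam']
f=lambda *a:np.round(pt(w,*a,T=T),4)
print('depth cass',f(245,190),'pad',f(255,258),'deck',f(255,145))
hsv=cv2.cvtColor(w['frame'],cv2.COLOR_RGB2HSV)
m=((hsv[...,0]>18)&(hsv[...,0]<32)&(hsv[...,1]>150)&(hsv[...,2]>80)).astype(np.uint8);m[:225]=0
c=max(cv2.findContours(m,0,2)[0],key=cv2.contourArea);b=cv2.boxPoints(cv2.minAreaRect(c));print(b)
q=[f(u,v,.0585) for u,v in b];print(q,np.mean(q,0))
print('red',f(236,227,.065),f(277,227,.065))
im=w['frame'][120:290,200:310,::-1];cv2.imwrite('pics/c2.png',cv2.resize(im,(388,600),interpolation=cv2.INTER_CUBIC))
E
```

```text
depth cass [ 0.577  -0.0287  0.0725] pad [0.5631 0.0509 0.0576] deck [ 0.5705 -0.068   0.0592]
[[239. 237.]
 [271. 237.]
 [271. 280.]
 [239. 280.]]
[array([0.581 , 0.0267, 0.0585]), array([0.5483, 0.0246, 0.0585]), array([0.544 , 0.0768, 0.0585]), array([0.5787, 0.0791, 0.0585])] [0.563  0.0518 0.0585]
red [0.5841 0.0125 0.065 ] [0.5439 0.0099 0.065 ]
```

View pics/c2.png

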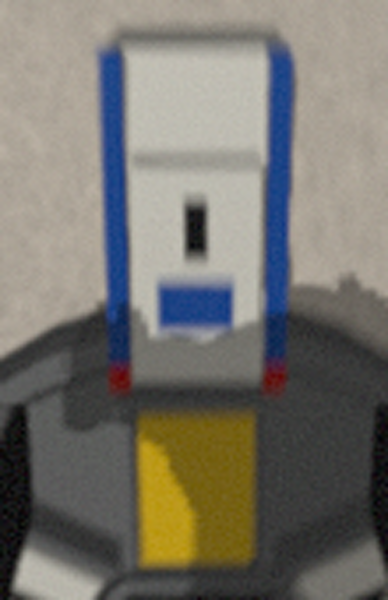

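```bash
cat >> h.py <<'E'
from scipy.spatial.transform import Rotation as R
def Tw(c,o):
    T=np.eye(4);T[:3,:3]=R.from_quat(o['tool_rot']).as_matrix();T[:3,3]=o['eef_pos'];return T@np.array(c['T_tool_cam'])
E
python3 - <<'E'
from h import *
w=np.load('w1.npz');T=Tw(w,dict(tool_rot=[.72937987,-.68410888,0.00003,-.0002],eef_pos=[.56617,-.02583,.16644]))
s=388/110
f=lambda x,y,z:np.round(pt(w,200+(x+.5)/s-.5,120+(y+.5)/s-.5,z,T=T),4)
print('blackfront',f(196,258,.072),'black rear',f(196,198,.072),'blue',f(196,283,.072),f(196,328,.072))
print('back',f(135,166,.072),f(262,166,.072),'front?',f(196,345,.072),'deck end',f(197,388,.06),'deckback',f(196,42,.06))
print('walls in',f(121,60,.065),f(270,60,.065),f(130,365,.065),f(264,365,.065))
print('pad',f(138,412,.0585),f(256,412,.0585),f(256,568,.0585),f(140,568,.0585))
E
```

```text
blackfront [ 0.5676 -0.0265  0.072 ] black rear [ 0.5686 -0.0425  0.072 ] blue [ 0.5672 -0.0196  0.072 ] [ 0.5664 -0.0069  0.072 ]
back [ 0.5844 -0.0498  0.072 ] [ 0.5526 -0.0519  0.072 ] front? [ 0.5661 -0.002   0.072 ] deck end [0.5647 0.0166 0.06  ] deckback [ 0.571  -0.0802  0.06  ]
walls in [ 0.5895 -0.0751  0.065 ] [ 0.5523 -0.0775  0.065 ] [0.5838 0.0083 0.065 ] [0.5467 0.0059 0.065 ]
pad [0.5812 0.0261 0.0585] [0.5471 0.0239 0.0585] [0.5426 0.0776 0.0585] [0.5783 0.0799 0.0585]
```

Call:
send_rows --steps "0.3 .0013 .001 -.03 0 0 -.008;0.3 0 0 -.03 0 0 0;0.3 0 0 -.02 0 0 0;0.3 0 0 -.013 0 0 0;0.3 0 0 -.0055 0 0 0"

```text
clock: 5.15
eef_pos: [0.5657, -0.0238, 0.0652]
tool_rot: [0.724, -0.689, -0.002, 0.001]
ft_force: [-1.0, 0.7, -0.0]
grip_width: 0.0556
grasp_force: 0.0
```

Call:
send_rows --steps "0.3 0 0 0 0 0 0;0.3 0 0 0 0 0 0;0.3 0 0 0 0 0 0;0.3 0 0 0 0 0 0;0.3 0 0 0 0 0 0"

```text
clock: 5.57
eef_pos: [0.5683, -0.0245, 0.0691]
tool_rot: [0.725, -0.689, 0.001, -0.001]
ft_force: [-0.1, 0.1, 0.0]
grip_width: 0.0558
grasp_force: 0.0
```

Call:
send_rows --steps "0.3 0 0 -.003 0 0 0;0.3 0 0 0 0 0 0;-1 0 0 0 0 0 0;-1 0 0 0 0 0 0;-1 0 0 0 0 0 0"

```text
clock: 5.98
eef_pos: [0.5676, -0.0245, 0.0652]
tool_rot: [0.725, -0.689, 0.0, -0.0]
ft_force: [0.9, -0.4, 0.2]
grip_width: 0.0317
grasp_force: 59.6
```

Call:
send_rows --steps "-1 0 0 0 0 0 0;-1 0 0 0 0 0 0;-1 0 0 0 0 0 0;-1 0 0 0 0 0 0;-1 0 0 0 0 0 0"

```text
clock: 6.4
eef_pos: [0.5676, -0.0245, 0.0652]
tool_rot: [0.725, -0.689, 0.0, -0.0]
ft_force: [-0.1, 0.7, 4.2]
grip_width: 0.0317
grasp_force: 60.0
```

Call:
send_rows --steps "-1 0 0 .002 0 0 0;-1 0 0 .002 0 0 0;-1 0 0 0 0 0 0;-1 -.0005 .009 0 0 0 0;-1 -.0006 .011 0 0 0 0"

```text
clock: 6.82
eef_pos: [0.566, -0.0043, 0.0684]
tool_rot: [0.724, -0.69, -0.0, 0.0]
ft_force: [0.2, 0.6, -0.1]
grip_width: 0.0318
grasp_force: 59.5
```

Call:
send_rows --steps "-1 -.0006 .011 0 0 0 0;-1 -.0006 .011 0 0 0 0;-1 -.0006 .0105 0 0 0 0;-1 -.0006 .0105 0 0 0 0;-1 -.0004 .007 0 0 0 0"

```text
clock: 7.23
eef_pos: [0.5633, 0.0474, 0.0688]
tool_rot: [0.725, -0.688, -0.0, -0.0]
ft_force: [0.2, 0.3, -1.3]
grip_width: 0.032
grasp_force: 59.5
```

Call:
send_rows --steps "-1 -.0003 .0055 0 0 0 0;-1 0 0 0 0 0 0;-1 0 0 0 0 0 0;-1 0 0 0 0 0 0;-1 0 0 0 0 0 0"

```text
clock: 7.65
eef_pos: [0.5632, 0.0505, 0.0688]
tool_rot: [0.724, -0.689, 0.0, 0.0]
ft_force: [-0.5, -0.1, -0.9]
grip_width: 0.0321
grasp_force: 59.5
```

```bash
python3 - <<'E'
from h import *
o=get_obs();w=snap('wrist','w2')
np.savez('o2',**o);print(o['eef_pos'],o['ft_force'])
im=w['frame'][130:350,130:380,::-1];cv2.imwrite('pics/c3.png',cv2.resize(im,(682,600),interpolation=cv2.INTER_CUBIC))
E
```

```text
[0.56321727 0.05052326 0.06879455] [-0.47186525 -0.10200752 -0.94202193]
```

View pics/c3.png

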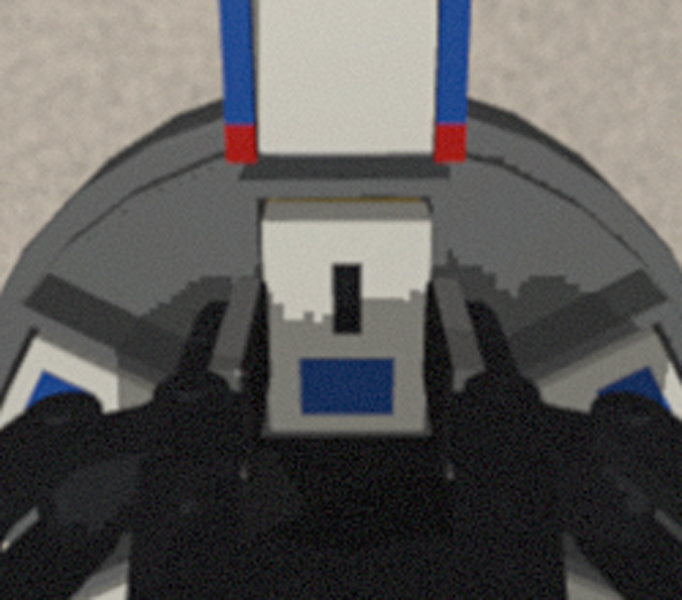

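The crop shows the cassette held over the well, with a thin yellow sliver of pad behind its rear edge at y≈199. The outer wall of the well is at y 180–197 and the deck end at y≈155, with red marks at x 241 and 450. The cassette's top face spans x 262–431 and y 220–433.

```bash
python3 - <<'E'
from h import *
w=np.load('w2.npz');T=Tw(w,np.load('o2.npz'))
s=600/220
f=lambda x,y,z:np.round(pt(w,130+(x+.5)/s-.5,130+(y+.5)/s-.5,z,T=T),4)
print('deck end',f(256,155,.06),f(438,155,.06),'wall outer',f(345,180,.059),'wall inner',f(345,197,.059))
print('top corners',f(262,220,.0755),f(431,220,.0755),f(429,433,.0755),f(265,433,.0755))
print('bottom rear',f(345,203,.0635), 'depth top',np.round(pt(w,257,220,T=T),4),np.round(pt(w,257,285,T=T),4))
E
```

```text
deck end [0.5842 0.0181 0.06  ] [0.5456 0.0162 0.06  ] wall outer [0.565  0.0231 0.059 ] wall inner [0.5648 0.027  0.059 ]
top corners [0.5811 0.0265 0.0755] [0.548  0.0249 0.0755] [0.544  0.0751 0.0755] [0.5799 0.0769 0.0755]
bottom rear [0.5648 0.0267 0.0635] depth top [0.5642 0.0309 0.0763] [0.562  0.0732 0.0758]
```

Call:
send_rows --steps "-1 -.0004 .003 0 0 0 0;-1 0 0 0 0 0 0;-1 0 0 -.002 0 0 0;-1 0 0 -.002 0 0 0;-1 0 0 -.001 0 0 0"

```text
clock: 8.12
eef_pos: [0.5626, 0.054, 0.0635]
tool_rot: [0.725, -0.689, -0.0, 0.0]
ft_force: [-0.2, -1.1, 4.9]
grip_width: 0.0316
grasp_force: 60.1
```

Call:
send_rows --steps "-1 0 0 0 0 0 0;-1 0 0 0 0 0 0;-1 0 0 0 0 0 0;-1 0 0 0 0 0 0;-1 0 0 0 0 0 0"

```text
clock: 8.53
eef_pos: [0.5628, 0.0541, 0.0638]
tool_rot: [0.725, -0.689, -0.0, -0.0]
ft_force: [0.5, 0.4, -1.1]
grip_width: 0.0319
grasp_force: 59.5
```

Call:
send_rows --steps "0.1 0 0 0 0 0 0;0.1 0 0 0 0 0 0;0.1 0 0 0 0 0 0;0.1 0 0 .02 0 0 0;0.1 0 0 .02 0 0 0"

```text
clock: 8.95
eef_pos: [0.5614, 0.0539, 0.1029]
tool_rot: [0.725, -0.689, -0.001, 0.001]
ft_force: [1.3, 0.2, 0.1]
grip_width: 0.0471
grasp_force: 0.0
```

Call:
send_rows --steps "-1 0 0 0 0 0 0;-1 0 0 0 0 0 0;-1 0 0 0 0 0 0;-1 0 0 0 0 0 0;-1 0 0 0 0 0 0"

```text
clock: 9.37
eef_pos: [0.5619, 0.054, 0.1026]
tool_rot: [0.725, -0.689, -0.001, 0.001]
ft_force: [-0.0, -0.3, 0.0]
grip_width: 0.0001
grasp_force: 0.0
```

```bash
python3 - <<'E'
from h import *
o=get_obs();w=snap('wrist','w3')
np.savez('o3',**o);print(o['eef_pos'],o['ft_force'],o['grip_width'])
im=w['frame'][130:350,130:380,::-1];cv2.imwrite('pics/c4.png',cv2.resize(im,(682,600),interpolation=cv2.INTER_CUBIC))
E
```

```text
[0.56189482 0.0539735  0.10260803] [-0.03651688 -0.26939909  0.01221958] 6.369314367914141e-05
```

View pics/c4.png

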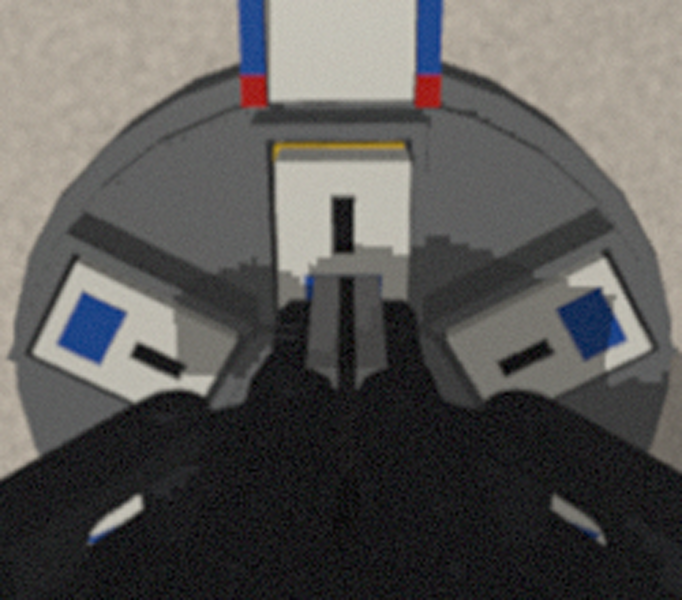

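The crop shows the cassette lying in the well, with an even yellow gap at the rear (y≈148) and clear of both side walls. The fingers are shut above its centre, so I'll press it down.

Call:
send_rows --steps "-1 .0008 0 -.015 0 0 0;-1 0 0 -.01 0 0 0;-1 0 0 -.005 0 0 0;-1 0 0 -.003 0 0 0;-1 0 0 -.003 0 0 0"

```text
clock: 9.83
eef_pos: [0.5637, 0.054, 0.0679]
tool_rot: [0.725, -0.689, 0.0, -0.0]
ft_force: [-0.6, -1.5, 6.1]
grip_width: 0.0
grasp_force: 2.7
```

Call:
send_rows --steps "-1 0 0 -.003 0 0 0;-1 0 0 -.003 0 0 0;-1 0 0 -.002 0 0 0;-1 0 0 0 0 0 0;-1 0 0 0 0 0 0"

```text
clock: 10.25
eef_pos: [0.5641, 0.054, 0.0605]
tool_rot: [0.725, -0.689, 0.0, -0.0]
ft_force: [0.2, 0.2, 3.7]
grip_width: -0.0001
grasp_force: 1.9
```

Still about 1.5 mm high, so I'll press further until it reaches the bottom stop.

Call:
send_rows --steps "-1 0 0 -.002 0 0 0;-1 0 0 -.002 0 0 0;-1 0 0 -.001 0 0 0;-1 0 0 0 0 0 0;-1 0 0 0 0 0 0"

```text
clock: 10.67
eef_pos: [0.5676, 0.0544, 0.0598]
tool_rot: [0.725, -0.689, 0.003, -0.004]
ft_force: [-1.7, -0.5, 20.7]
grip_width: 0.0004
grasp_force: 10.7
```

Call:
send_rows --steps "-1 0 0 .005 0 0 0;-1 0 0 .02 0 0 0;-1 0 0 .03 0 0 0;-1 0 -.04 .03 0 0 0;-1 0 -.04 .02 0 0 0"

```text
clock: 11.08
eef_pos: [0.5644, -0.0152, 0.1554]
tool_rot: [0.726, -0.687, 0.001, -0.001]
ft_force: [1.3, -0.1, -0.1]
grip_width: 0.0003
grasp_force: 0.0
```

Call:
send_rows --steps "-1 0 -.04 0 0 0 0;-1 0 -.01 0 0 0 0;-1 0 0 0 0 0 0;-1 0 0 0 0 0 0;-1 0 0 0 0 0 0"

```text
clock: 11.5
eef_pos: [0.563, -0.0656, 0.1525]
tool_rot: [0.725, -0.689, -0.001, 0.0]
ft_force: [-0.4, -0.5, 0.2]
grip_width: 0.0002
grasp_force: 0.0
```

```bash
python3 - <<'E'
from h import *
o=get_obs();w=snap('wrist','w4');np.savez('o4',**o);print(o['eef_pos'],o['ft_force'])
im=w['frame'][150:384,130:380,::-1];cv2.imwrite('pics/c5.png',cv2.resize(im,(640,600),interpolation=cv2.INTER_CUBIC))
E
```

```text
[ 0.56302314 -0.06560356  0.15253233] [-0.38655762 -0.54603653  0.19420045]
```

View pics/c5.png

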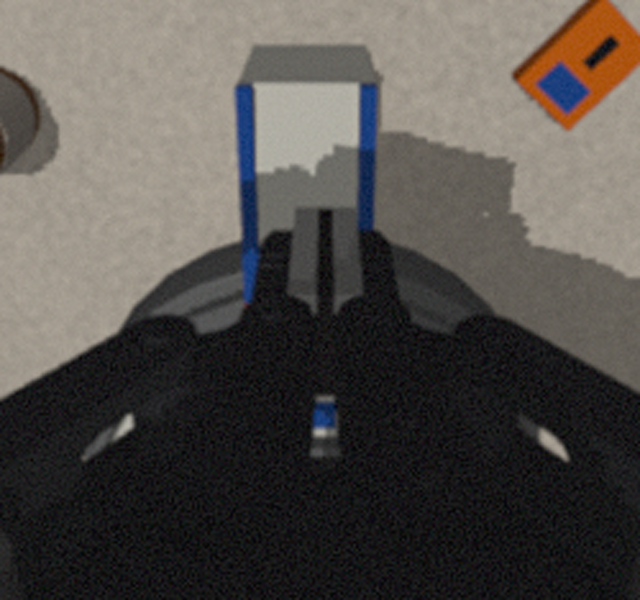

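The gripper hides the carousel in this view, so I'll use the top camera.

```bash
python3 - <<'E'
from h import *
a=snap('top','top1')
im=a['frame'][150:270,100:260,::-1]
cv2.imwrite('pics/c6.png',cv2.resize(im,(800,600),interpolation=cv2.INTER_CUBIC))
for c in [(.5639,.054),(.496,.0847),(.624,.0917)]:
    u,v=proj(a,np.array([*c,.059]));z=[pt(a,u+i,v+j)[2] for i in range(-3,4) for j in range(-3,4)];print((u-100)*5,(v-150)*5,np.mean(z),np.std(z))
E
```

```text
405.1015519870555 292.0007339024562 0.6330223748477265 0.0010482748190078191
316.3197154093142 433.78272876130654 0.6434440601965101 0.0007344518777084853
342.4665828287911 155.94900491306916 0.6238500729097665 0.0010412977056850868
```

View pics/c6.png

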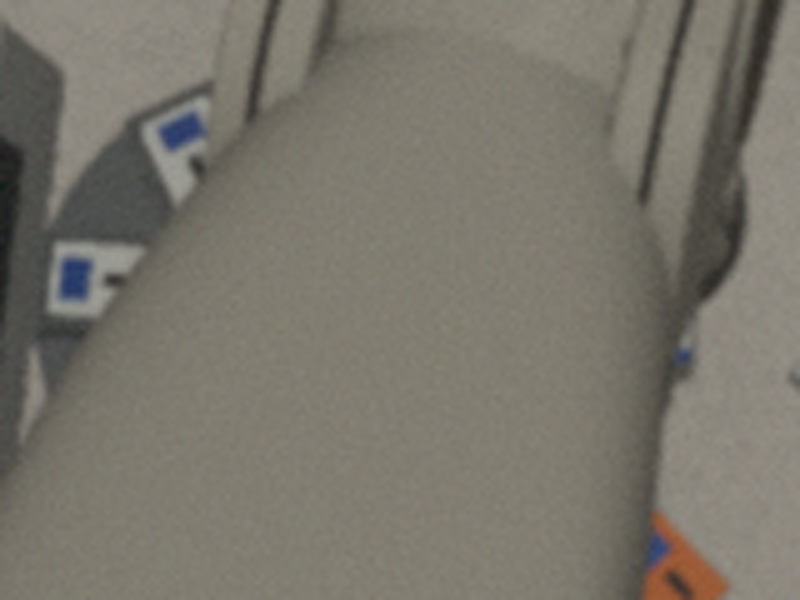

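The arm blocks the top camera too, so I'll move it aside.

Call:
send_rows --steps "-1 -.01 -.03 .01 0 0 0;-1 -.01 -.03 .01 0 0 0;-1 -.01 -.03 .01 0 0 0;-1 -.01 -.03 .01 0 0 0;-1 -.01 -.03 0 0 0 0"

```text
clock: 12.02
eef_pos: [0.5146, -0.2167, 0.1954]
tool_rot: [0.726, -0.688, 0.002, -0.001]
ft_force: [1.5, -0.4, 1.1]
grip_width: -0.0
grasp_force: 0.0
```

Call:
send_rows --steps "-1 -.01 -.03 0 0 0 0;-1 -.01 -.03 0 0 0 0;-1 -.01 -.02 0 0 0 0;-1 0 0 0 0 0 0;-1 0 0 0 0 0 0"

```text
clock: 12.43
eef_pos: [0.4835, -0.2964, 0.193]
tool_rot: [0.724, -0.689, -0.0, -0.0]
ft_force: [-0.3, 0.6, -0.2]
grip_width: 0.0001
grasp_force: 0.0
```

```bash
python3 - <<'E'
from h import *
a=snap('top','top2')
im=a['frame'][150:270,100:260,::-1]
cv2.imwrite('pics/c7.png',cv2.resize(im,(800,600),interpolation=cv2.INTER_CUBIC))
for c in [(.5639,.054),(.564,.038),(.563,.070),(.552,.054),(.575,.054),(.496,.0847),(.624,.0917)]:
    u,v=proj(a,np.array([*c,.059]));z=[pt(a,u+i,v+j)[2] for i in range(-1,2) for j in range(-1,2)];print(c,np.round([np.mean(z),np.std(z)],4))
E
```

```text
(0.5639, 0.054) [0.0601 0.0019]
(0.564, 0.038) [0.0601 0.0023]
(0.563, 0.07) [0.0605 0.0012]
(0.552, 0.054) [0.06   0.0017]
(0.575, 0.054) [0.0602 0.0017]
(0.496, 0.0847) [0.0602 0.0019]
(0.624, 0.0917) [0.0597 0.0018]
```

View pics/c7.png

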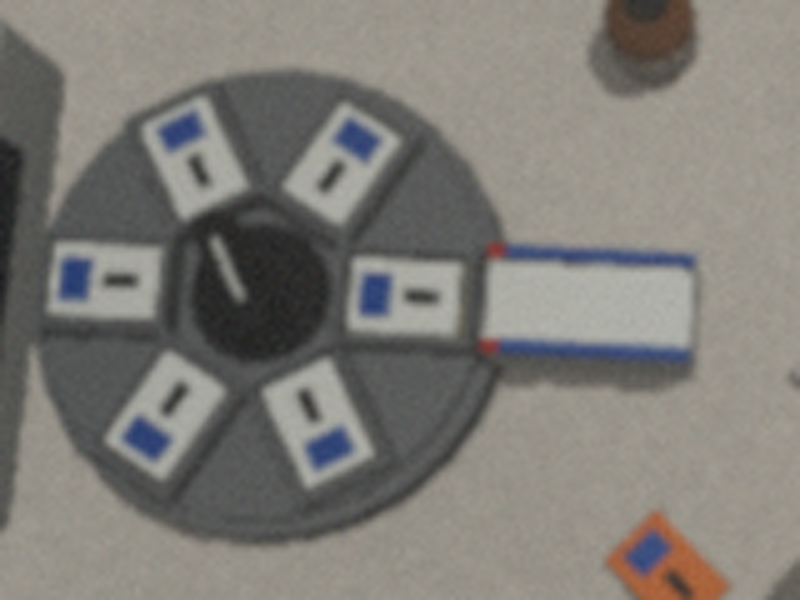

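The crop shows the cassette level at (406,296) in the well in line with the chute. Its top has the same measured height (0.060 m) as its neighbours, and the bottle and orange cassette look unmoved.

```bash
python3 -c "
from workcell import *
print(job_done())"
```

```text
the job is handed in; nothing more can be done
None
```

I turned the carousel one position on and pressed the cassette flush into the well at the chute. The gripper is clear of everything, and I handed the job in at about 12.5 s; no verdict came back.

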